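# Stroke the hold-down tabs of a curved gluing former flat

### The arm

A 7-joint arm with a two-finger parallel gripper is mounted at the origin on a cart in front of the work surface, level with it; the furniture and walls round the work are solid. World frame = base frame: x ahead of the robot, y to its left, z up, the work surface at z = 0. Lengths are in m, angles in rad, forces in N, time in s.
With the tool pointing down it reaches from about 0.425 to 0.8 m from the base axis. Payload 8.3 kg.
Tool frame: the origin (TCP) lies midway between the tips of the shut fingers; the grasp point (between the pads) lies 19 mm behind it; z points along the fingers, y is the direction in which the jaws open and shut (so a half turn about z gives the same grasp; the last joint's range is limited). The gripper opens to 85 mm and grips with 20 to 120 N. Pads are 22 mm wide; open, the fingers measure 114 mm over their backs; the gripper's body (76 mm by 85 mm) begins 54 mm behind the grasp point. The pads swing forward as they close: fully open they stand 13 mm farther back than shut.
Start: joints at [-1.168, 0.383, 0.016, 1.37, -0.006, 1.388, -0.046], TCP at [0.281, 0.558, 0.231] pointing down, gripper open.
Joint ranges: [-2.95, 2.95], [-0.25, 2.06], [-1.52, 1.56], [0.18, 2.33], [-1.44, 4.58], [0.02, 2.06], [-3.01, 3.01]. Speed limits (rad/s): [2.39, 2.39, 3.01, 3.01, 3.14, 3.14, 3.14].

### API

Orientations are given as a rotation vector (axis times angle).
In Python, from bench import r gives the robot as it stands. The module is installed in compiled form; this text tells all that it offers.
- The arm moves only by the shell command python3 -m crank 'ROWS'. ROWS is JSON, a list of rows, each a list of 7 numbers: the closure in counts, from 0 (fully open) to 255 (shut), then the shift along the tool's x, y, z in cm, then the turn, a rotation vector about the tool's x, y, z in rad. In form: [[hand, tx, ty, tz, rx, ry, rz], ...]. A call has 1 to 20 rows; each row shifts and turns the pose as measured when the row begins, along the tool's axes as they then stand; what a row does not reach is not made up. A row lasts 1/8 s, in which the tool goes at most 62.5 mm and 10.7 degrees, less where a joint would pass 70% of its speed; a pose out of reach is approached as far as the arm can. A call is refused whole if a number of a shift passes 6.25 or a number of a turn 0.188, either way. A call with a gripper value outside its range is refused whole. The fingers move at their own pace and stop on an object; the grip force is fixed at half the most. Time passes only in rows, so rows that do not move let the fingers close. It gives the time, the measured TCP pose, the force and the opening at its end, in the units of the state.
- r.get_state(): the state, without advancing time (a new reading comes with each control period).
- r.get_image(name): name is "scene" or "top"; returns the picture (480x640x3 uint8, red, green, blue); there is no depth.
- r.camera_model(name): a dict with "camera_matrix" (3x3 intrinsics, pixels), "dist_coeffs" ([k1, k2, p1, p2, k3] as OpenCV has them; the pictures are not rectified), "R" (3x3) and "t" (3): a world point X has camera coordinates R X + t. Camera axes: x right, y down, z forward; pixel columns grow to the right and rows downward; lengths in m; the calibration is good to about 2 mm. A picture is of the moment at which its call begins. camera_model takes no time and is no camera call.
- r.sign_off(): hands the job in, once; it reports no verdict.
The state is a dict: "clock": time; "qpos": joint angles; "qd": joint speeds; "joint_efforts": joint torques, N m; "eef_pos": TCP position; "tool_rot": TCP orientation; "ft_force": force on the tool from outside, world axes, zero at the start; "torque": the same for the moment, N m; "opening": opening from 0.0 (shut) to 1.0 (fully open).
Only numpy, scipy, OpenCV 4.12 (cv2) and the standard library are available. Lean on these libraries where they do the work, as an engineer would, in place of code of your own. Each camera call takes 0.05 s, during which the arm holds its last target.

### The job

Draw shut fingertips lightly along the curved row of raised tabs on the plywood former, from the end with the straight wooden bar to the end with the round peg, so that each tab in turn folds down flat onto the bent strip. Only stroke with the fingertips: do not press hard, and do not shift or lift the former, the red cap, the jar or the marker.

Things in the scene. Friction and masses are not known exactly. Their poses are not given: they have to be found in the camera images.
- former: Loose plywood base plate, 140 x 245 x 12 mm (x, y, z), about 0.9 kg; origin at the centre of its underside, z up. A strip 10 mm wide, top 20 mm above the table, is bent along an arc on it, bulging to +x, and carries six hinged metal tabs 20 degrees (37 mm) apart. But for raised tabs and the red cap nothing on it is over 28 mm above the table.
- arc_centre (a point): Centre of the strip's arc, at (-80, 0, 12) mm in the former's frame. The strip's middle line and all tab hinges lie 105 mm from it; hinges at -56, -36, -16, 4, 24, 44 degrees, from the former's +x towards its +y
- start_end (a point): Top centre of the straight wooden bar (50 x 13 mm, long side along the former's x, top 24 mm above the table) at the strip's end before the first tab, at (-37, -112.5) mm in the former's frame: the stroke starts at this end
- finish_end (a point): Top centre of the round wooden peg (19 mm across, top 24 mm above the table) past the last tab, on the arc at +76.5 degrees: the stroke's finish
- tab1 (a joint): Fold angle of the first tab counted from the straight-bar end: 0 = flat on the strip, 1.57 = straight up, limit 1.6; a light friction hinge (about 0.01 N m) that stays where it is left
- tab2 (a joint): Fold angle of the second tab counted from the straight-bar end: 0 = flat on the strip, 1.57 = straight up, limit 1.6; a light friction hinge (about 0.01 N m) that stays where it is left
- tab3 (a joint): Fold angle of the third tab counted from the straight-bar end: 0 = flat on the strip, 1.57 = straight up, limit 1.6; a light friction hinge (about 0.01 N m) that stays where it is left
- tab4 (a joint): Fold angle of the fourth tab counted from the straight-bar end: 0 = flat on the strip, 1.57 = straight up, limit 1.6; a light friction hinge (about 0.01 N m) that stays where it is left
- tab5 (a joint): Fold angle of the fifth tab counted from the straight-bar end: 0 = flat on the strip, 1.57 = straight up, limit 1.6; a light friction hinge (about 0.01 N m) that stays where it is left
- tab6 (a joint): Fold angle of the sixth tab counted from the straight-bar end: 0 = flat on the strip, 1.57 = straight up, limit 1.6; a light friction hinge (about 0.01 N m) that stays where it is left
- tab1_pivot (a point): Hinge axis of the first tab from the straight-bar end, middle of its width, 24.5 mm above the table. The tab is 13 mm wide, 24 mm long, 4 mm thick, leans from here along the arc towards the finish end and folds down that way; flat, its top is at most 28 mm above the table. Two cheeks beside it (20 mm over their outsides) reach 26.5 mm
- tab2_pivot (a point): Hinge axis of the second tab from the straight-bar end, middle of its width, 24.5 mm above the table. The tab is 13 mm wide, 24 mm long, 4 mm thick, leans from here along the arc towards the finish end and folds down that way; flat, its top is at most 28 mm above the table. Two cheeks beside it (20 mm over their outsides) reach 26.5 mm
- tab3_pivot (a point): Hinge axis of the third tab from the straight-bar end, middle of its width, 24.5 mm above the table. The tab is 13 mm wide, 24 mm long, 4 mm thick, leans from here along the arc towards the finish end and folds down that way; flat, its top is at most 28 mm above the table. Two cheeks beside it (20 mm over their outsides) reach 26.5 mm
- tab4_pivot (a point): Hinge axis of the fourth tab from the straight-bar end, middle of its width, 24.5 mm above the table. The tab is 13 mm wide, 24 mm long, 4 mm thick, leans from here along the arc towards the finish end and folds down that way; flat, its top is at most 28 mm above the table. Two cheeks beside it (20 mm over their outsides) reach 26.5 mm
- tab5_pivot (a point): Hinge axis of the fifth tab from the straight-bar end, middle of its width, 24.5 mm above the table. The tab is 13 mm wide, 24 mm long, 4 mm thick, leans from here along the arc towards the finish end and folds down that way; flat, its top is at most 28 mm above the table. Two cheeks beside it (20 mm over their outsides) reach 26.5 mm
- tab6_pivot (a point): Hinge axis of the sixth tab from the straight-bar end, middle of its width, 24.5 mm above the table. The tab is 13 mm wide, 24 mm long, 4 mm thick, leans from here along the arc towards the finish end and folds down that way; flat, its top is at most 28 mm above the table. Two cheeks beside it (20 mm over their outsides) reach 26.5 mm
- cap: Red plastic cap, 34 mm across, 28 mm high, standing loose on the base plate on the hollow side of the arc, at about (-45, 0) mm in the former's frame; origin at the centre of its underside
- jar: White open jar, 52 mm across, 58 mm high, standing on the table beside the bulging side of the arc; origin at the centre of its underside
- felt_pen: Black marker, 18 x 124 x 20 mm (x, y, z), lying on the table beside the plate on the hollow side; origin at the centre of its underside

How it is judged:
By the outcome, as a careful person would: the job done as asked, in the order asked, and still so for the second after the job is handed in, with the robot touching nothing.
It also fails if it takes over 56 s, if anything falls off the work surface, if the arm or the gripper's body presses on something with over 40 N, if the wrist force passes 120 N, or if a joint passes its speed limit or range.

## Working session

There is one attempt and no reset: what is moved stays moved. The work goes in short steps, Python scripts to look and compute and a shell command to move; the robot and the scene stay as the last step left them, time stands still between calls to the robot, and variables do not carry over. Pictures are saved under pics/ and viewed, and the job is handed in when it is done.

```bash
mkdir -p pics
python3 - <<'E'
from bench import r
import cv2,numpy as np
for n in("scene","top"):
    im=r.get_image(n); cv2.imwrite(f"pics/{n}0.png",im[:,:,::-1]); m=r.camera_model(n); print({k:np.round(np.array(v),4).tolist() for k,v in m.items()})
s=r.get_state(); print(s)
E
```

```text
{'camera_matrix': [[583.1113, 0.0, 311.7745], [0.0, 583.1113, 240.5516], [0.0, 0.0, 1.0]], 'dist_coeffs': [-0.1957, 0.0, 0.0, 0.0, 0.0], 'R': [[0.654, -0.7564, 0.0108], [-0.3302, -0.2983, -0.8955], [0.6806, 0.5821, -0.4449]], 't': [-0.3008, 0.2688, 0.4324]}
{'camera_matrix': [[525.8907, 0.0, 327.8013], [0.0, 525.8907, 237.3592], [0.0, 0.0, 1.0]], 'dist_coeffs': [-0.0161, 0.0, 0.0, 0.0, 0.0], 'R': [[-0.0248, -0.9997, -0.0033], [-0.9828, 0.025, -0.1829], [0.1829, -0.0013, -0.9831]], 't': [0.1254, 0.5482, 0.7827]}
{'clock': 0.1, 'qpos': array([-1.16787747,  0.38417543,  0.01638158,  1.37106923, -0.00628289,
        1.38821397, -0.04651884]), 'qd': array([ 0.00110557, -0.00232136,  0.00167044, -0.0038879 ,  0.00144536,
        0.00111523,  0.00048796]), 'joint_efforts': array([ 3.47723209e-03, -6.29122853e+01,  8.48012120e-01, -3.72750878e+01,
        1.69301976e-02,  1.04917015e-02, -2.62451385e-05]), 'eef_pos': array([0.28048704, 0.55800266, 0.23035649]), 'tool_rot': array([-7.24959286e-01, -3.05641768e+00,  2.79185667e-03]), 'ft_force': array([ 0.05948427, -0.15369955, -0.22093213]), 'torque': array([ 0.03594728,  0.01722048, -0.02634498]), 'opening': 0.9980398264028213}
```

View pics/top0.png

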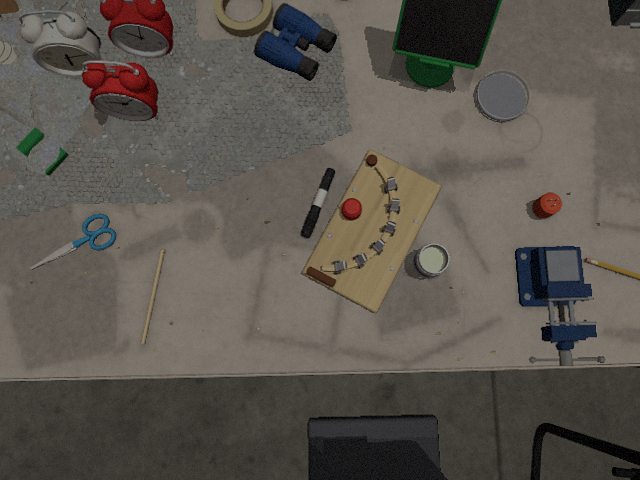

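View pics/scene0.png

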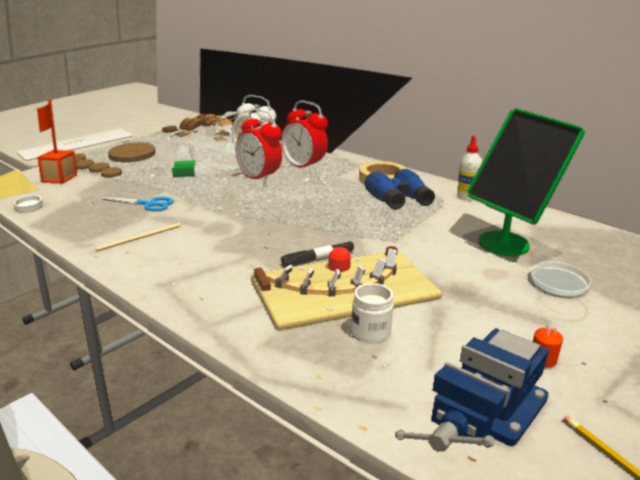

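The top view shows the plate with corners near (371,151), (441,187), (377,313) and (302,272). The bar is near (320,277) and the peg near (372,160), with the tabs on an arc between them. The cap is at (351,209), the jar at (432,260) and the marker at (319,203). The arm is out of view.

```bash
cat > h.py <<'E'
from bench import r
import cv2,numpy as np
def cast(n,px,z):
    m=r.camera_model(n);K=np.array(m["camera_matrix"]);R=np.array(m["R"]);t=np.array(m["t"])
    u=cv2.undistortPoints(np.array(px,float).reshape(-1,1,2),K,np.array(m["dist_coeffs"])).reshape(-1,2)
    d=np.c_[u,np.ones(len(u))]@R; c=-R.T@t
    return c+d*((z-c[2])/d[:,2])[:,None]
def proj(n,X):
    m=r.camera_model(n);R=np.array(m["R"])
    return cv2.projectPoints(np.array(X,float).reshape(-1,1,3),cv2.Rodrigues(R)[0],np.array(m["t"]),np.array(m["camera_matrix"]),np.array(m["dist_coeffs"]))[0].reshape(-1,2)
E
python3 - <<'E'
from h import *
im=cv2.imread("pics/top0.png"); 
crop=im[140:325,290:460]; cv2.imwrite("pics/crop0.png",cv2.resize(crop,None,fx=3.2,fy=3.2,interpolation=cv2.INTER_CUBIC))
sc=cv2.imread("pics/scene0.png")[225:350,240:450]; cv2.imwrite("pics/crop1.png",cv2.resize(sc,None,fx=3.7,fy=3.7,interpolation=cv2.INTER_CUBIC))
hsv=cv2.cvtColor(im,cv2.COLOR_BGR2HSV)
for p in [(400,200),(340,270),(320,277),(372,160),(300,220),(450,220)]: print(p,hsv[p[1],p[0]])
E
```

```text
(400, 200) [ 18  80 137]
(340, 270) [ 6 67 38]
(320, 277) [  8 127  70]
(372, 160) [  7 160  67]
(300, 220) [ 16  43 102]
(450, 220) [ 15  40 115]
```

View pics/crop0.png

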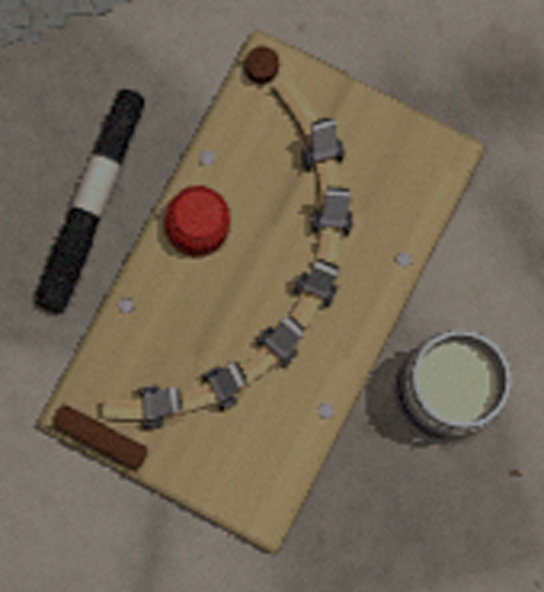

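View pics/crop1.png

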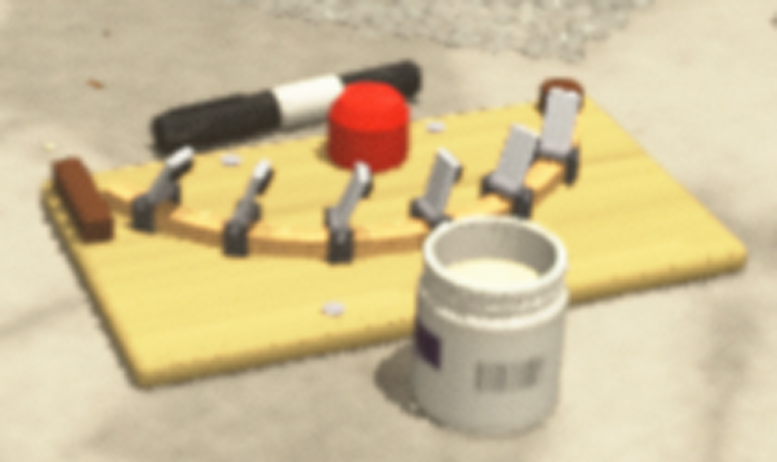

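The crops show all six tabs raised and leaning toward the peg. The arc runs from lower left (bar) to top (peg).

```bash
cat > pose.py <<'E'
from h import *
def plate(im,n):
    hsv=cv2.cvtColor(im,cv2.COLOR_BGR2HSV)
    m=((hsv[...,1]>62)&(hsv[...,0]>12)&(hsv[...,0]<32)&(hsv[...,2]>70)).astype(np.uint8)
    if n=="top": m[:,:290]=0;m[:,460:]=0;m[:140]=0;m[325:]=0
    m=cv2.morphologyEx(m,cv2.MORPH_CLOSE,np.ones((5,5)));m=cv2.morphologyEx(m,cv2.MORPH_OPEN,np.ones((5,5)))
    c=max(cv2.findContours(m,0,1)[0],key=cv2.contourArea)
    return c.reshape(-1,2)
def dark(im,x0,x1,y0,y1):
    hsv=cv2.cvtColor(im,cv2.COLOR_BGR2HSV)[y0:y1,x0:x1]
    m=((hsv[...,1]>100)&(hsv[...,0]<13)&(hsv[...,2]<100)).astype(np.uint8)
    c=max(cv2.findContours(m,0,1)[0],key=cv2.contourArea); M=cv2.moments(c)
    return M['m10']/M['m00']+x0,M['m01']/M['m00']+y0,M['m00']
E
python3 - <<'E'
from pose import *
im=cv2.imread("pics/top0.png")
c=plate(im,"top"); X=cast("top",cv2.convexHull(c).reshape(-1,2),.012)[:,:2]
rect=cv2.minAreaRect((X*1000).astype(np.float32)); print("rect",rect); print(cv2.boxPoints(rect))
b=dark(im,300,340,262,292); p=dark(im,362,382,150,172); print(b,p)
B=cast("top",b[:2],.022)[0]*1000;P=cast("top",p[:2],.022)[0]*1000; print(B,P)
# fit 2 pts
bl=np.array([-37,-112.5]); a=np.radians(76.5); pl=np.array([-80+105*np.cos(a),105*np.sin(a)])
d=P[:2]-B[:2]; e=pl-bl; th=np.arctan2(d[1],d[0])-np.arctan2(e[1],e[0])
Rm=np.array([[np.cos(th),-np.sin(th)],[np.sin(th),np.cos(th)]])
print("len",np.hypot(*d),np.hypot(*e),"th",np.degrees(th),"org",(P[:2]+B[:2])/2-Rm@(pl+bl)/2)
E
```

```text
rect ((572.01220703125, 36.80018615722656), (139.9197235107422, 243.88717651367188), 60.25199890136719)
[[431.42572   36.56664 ]
 [643.1725   -84.44682 ]
 [712.5987    37.033733]
 [500.85193  158.0472  ]]
(320.8177083333333, 276.1579861111111, 192.0) (371.55882352941177, 159.61764705882354, 68.0)
[492.9298732  124.43974261  22.        ] [687.99475666  34.45044083  22.        ]
len 214.8217474947887 215.3937736652949 th -119.68931682885275 org [572.07562312  36.69589203]
```

```bash
cat > geo.py <<'E'
from h import *
O=np.array([572.0,36.8]);TH=np.radians(-119.73)
C=O+80*np.array([-np.cos(TH),-np.sin(TH)])
def arc(deg,rad=105): a=np.radians(deg)+TH; return C+rad*np.array([np.cos(a),np.sin(a)])
def where():
    s=r.get_state();p=s["eef_pos"]*1000;R=cv2.Rodrigues(s["tool_rot"])[0]
    d=p[:2]-C;ang=np.degrees((np.arctan2(d[1],d[0])-TH+np.pi)%(2*np.pi)-np.pi)
    x=R[:,0]; inward=-d/np.hypot(*d); yaw=np.degrees(np.arctan2(x[1],x[0])-np.arctan2(inward[1],inward[0])); yaw=(yaw+180)%360-180
    print("t %.2f pos"%s["clock"],p.round(1),"arc deg %.2f rad %.2f yawerr %.2f"%(ang,np.hypot(*d),yaw),"tilt",R[:2,2].round(4),"F",s["ft_force"].round(2),"open %.3f q7 %.2f"%(s["opening"],s["qpos"][6]))
    return s,p,R
def to(t):
    s,p,R=where(); print("need tool cm",(R.T@(np.array(t)-p)/10).round(2))
E
python3 - <<'E'
from geo import *
for n in("top","scene"):
    im=cv2.imread(f"pics/{n}0.png")
    P=[[*arc(a)/1000,.0245] for a in(-56,-36,-16,4,24,44)]
    for i,q in enumerate(proj(n,P)): cv2.circle(im,tuple((q*16).round().astype(int).tolist()),20,(0,255,0),-1,shift=4)
    cr=im[140:325,290:460] if n=="top" else im[225:350,240:450]
    cv2.imwrite(f"pics/chk_{n}.png",cv2.resize(cr,None,fx=3.2,fy=3.2))
print("jar approx",cast("top",[(432,259)],.058)*1000,"C",C)
to([*arc(-72),150])
E
python3 -m crank '[[255,0,0,0,0,0,0.187],[255,0,0,0,0,0,0.187],[255,0,0,0,0,0,0.187],[255,0,0,0,0,0,0.187],[255,0,0,0,0,0,0.187],[255,0,0,0,0,0,0.187],[255,0,0,0,0,0,0.187],[255,0,0,0,0,0,0.187],[255,0,0,0,0,0,0.187],[255,0,0,0,0,0,0.187],[255,0,0,0,0,0,0.187],[255,0,0,0,0,0,0.187]]'
python3 -c "
from geo import *
to([*arc(-72),150])"
```

```text
jar approx [[511.36986943 -49.92797285  58.        ]] C [611.67307319 106.26975791]
t 0.10 pos [280.5 558.  230.4] arc deg -114.02 rad 560.13 yawerr -152.93 tilt [-0.0008 -0.0016] F [ 0.06 -0.15 -0.22] open 0.998 q7 -0.05
need tool cm [-39.73 -28.18   8.09]
clock: 1.6
eef_pos: [0.2787, 0.5548, 0.223]
tool_rot: [3.06, 0.653, -0.014]
ft_force: [0.3, 0.6, -0.7]
opening: 0.001
t 1.60 pos [278.7 554.8 223. ] arc deg -113.68 rad 558.59 yawerr 77.48 tilt [-0.0063 -0.014 ] F [ 0.26  0.61 -0.67] open 0.001 q7 -2.20
need tool cm [ 3.67 48.31  7.75]
```

View pics/chk_top.png

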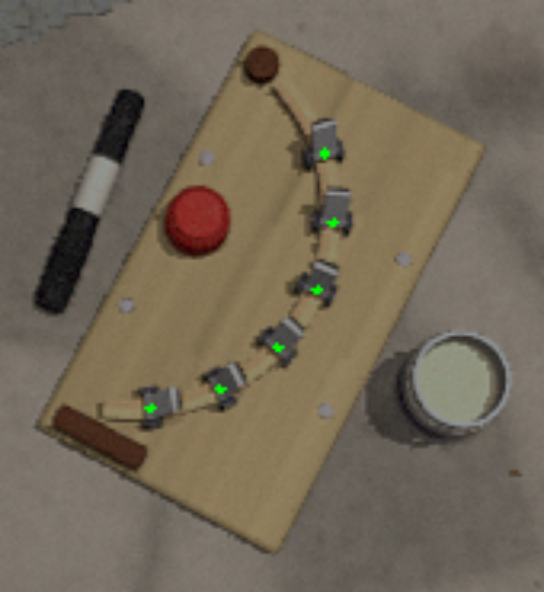

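View pics/chk_scene.png

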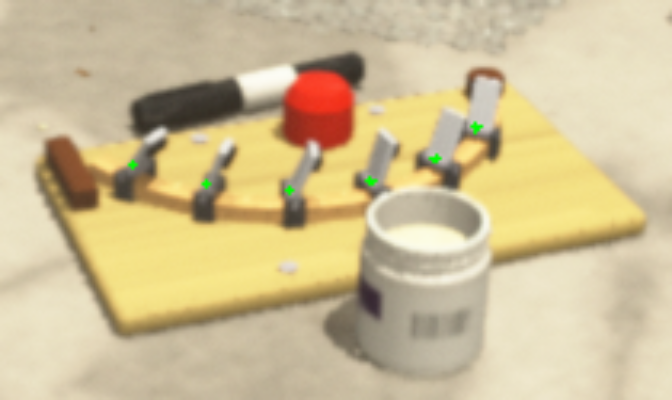

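Projected hinge positions (green) sit on the tabs in both views, to within about 2 mm. Next I'll travel to above the bar end.

```bash
python3 -m crank '[[255,0.4,5.3,0.3,0,0,0],[255,0.4,5.3,0.3,0,0,0],[255,0.4,5.3,0.3,0,0,0],[255,0.4,5.3,0.3,0,0,0],[255,0.4,5.3,0.3,0,0,0],[255,0.4,5.3,0.3,0,0,0],[255,0.4,5.3,0.3,0,0,0],[255,0.4,5.3,0.3,0,0,0]]'
python3 -c "
from geo import *
to([*arc(-72),100])"
python3 -m crank '[[255,0,0,0,0,0,0],[255,0,0,0,0,0,0],[255,0,0,0,0,0,0],[255,0,0,0,0,0,0]]'
python3 -c "
from geo import *
to([*arc(-72),100])"
```

```text
clock: 2.6
eef_pos: [0.4815, 0.1728, 0.199]
tool_rot: [3.056, 0.664, -0.021]
ft_force: [1.3, 0.3, -0.6]
opening: 0.002
t 2.60 pos [481.5 172.8 199. ] arc deg -87.36 rad 146.20 yawerr 51.59 tilt [-0.01   -0.0168] F [ 1.31  0.34 -0.56] open 0.002 q7 -1.46
need tool cm [0.77 5.14 9.95]
clock: 3.1
eef_pos: [0.4817, 0.1701, 0.1983]
tool_rot: [3.057, 0.656, -0.023]
ft_force: [-0.7, 0.5, -0.7]
opening: 0.003
t 3.10 pos [481.7 170.1 198.3] arc deg -86.44 rad 144.82 yawerr 50.39 tilt [-0.0113 -0.0182] F [-0.66  0.54 -0.66] open 0.003 q7 -1.46
need tool cm [0.91 4.88 9.87]
```

```bash
cat >> geo.py <<'E'
def goal(deg,z,rad=105):
    s,p,R=where(); t=np.array([*arc(deg,rad),z]); i=C-t[:2]; i/=np.hypot(*i)
    x=np.array([*i,0]);zz=np.array([0,0,-1.]);G=np.c_[x,np.cross(zz,x),zz]
    print("shift cm",(R.T@(t-p)/10).round(2),"turn",cv2.Rodrigues(R.T@G)[0].ravel().round(3))
E
python3 -m crank '[[255,0.2,1,1.2,0,0,0.16],[255,0.2,1,1.2,0,0,0.16],[255,0.2,1,1.2,0,0,0.16],[255,0.2,1,1.2,0,0,0.16]]'
python3 -c "
from geo import *
goal(-72,80)"
```

```text
clock: 3.6
eef_pos: [0.4955, 0.1369, 0.1502]
tool_rot: [3.105, -0.352, -0.012]
ft_force: [0.4, 0.5, 0.4]
opening: -0.003
t 3.60 pos [495.5 136.9 150.2] arc deg -75.06 rad 120.13 yawerr 1.84 tilt [-0.0098 -0.0159] F [0.43 0.47 0.39] open -0.003 q7 -1.98
shift cm [1.55 0.49 7.03] turn [ 0.018  0.006 -0.021]
```

```bash
python3 -m crank '[[255,0.4,0.15,1.7,0.006,0.002,-0.007],[255,0.4,0.15,1.7,0.006,0.002,-0.007],[255,0.4,0.15,1.7,0.006,0.002,-0.007],[255,0.3,0.05,1.7,0,0,0]]'
python3 -c "
from geo import *
goal(-72,40)"
```

```text
clock: 4.1
eef_pos: [0.5085, 0.1319, 0.0803]
tool_rot: [-3.124, 0.315, -0.001]
ft_force: [-1.0, -0.1, 0.0]
opening: -0.001
t 4.10 pos [508.5 131.9  80.3] arc deg -74.23 rad 106.35 yawerr 2.46 tilt [0.0008 0.0021] F [-1.04 -0.09  0.05] open -0.001 q7 -1.85
shift cm [0.12 0.42 4.03] turn [-0.002 -0.     0.004]
```

```bash
python3 -m crank '[[255,0.05,0.12,1.4,0,0,0],[255,0.05,0.12,1.4,0,0,0],[255,0.02,0.12,1,0,0,0],[255,0,0,0.4,0,0,0],[255,0,0,0.2,0,0,0]]'
python3 -c "
from geo import *
goal(-72,29)
im=r.get_image('scene');cv2.imwrite('pics/a1.png',cv2.resize(im[150:350,200:460,::-1],None,fx=3,fy=3))"
```

```text
clock: 4.72
eef_pos: [0.5083, 0.1291, 0.0327]
tool_rot: [-3.125, 0.312, 0.002]
ft_force: [0.4, 0.8, 0.3]
opening: 0.004
t 4.72 pos [508.3 129.1  32.7] arc deg -72.74 rad 105.87 yawerr 1.06 tilt [-0.0008  0.0013] F [0.42 0.8  0.3 ] open 0.004 q7 -1.80
shift cm [0.09 0.14 0.37] turn [-0.001  0.001  0.006]
```

View pics/a1.png

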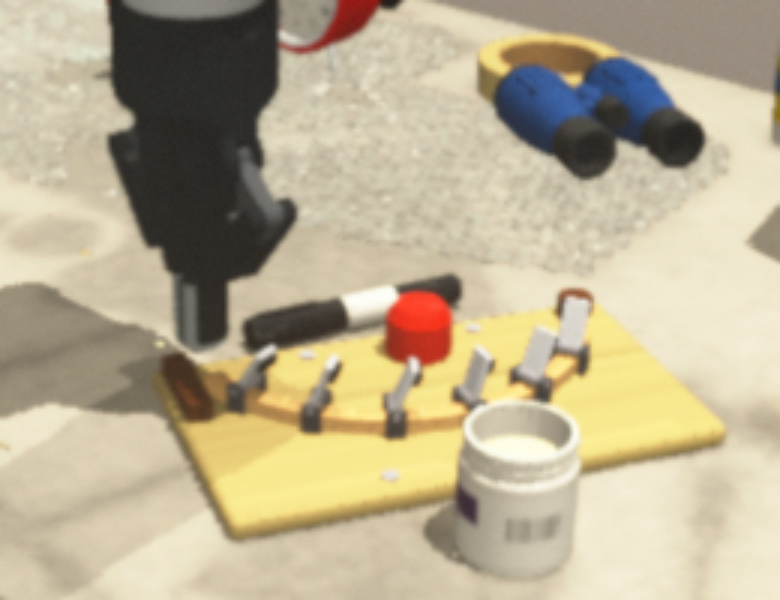

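The scene view shows the shut fingertips just over the bar end at around (200,335), with tab 1 at (250,375) still ahead. I'll begin the stroke in short pieces and watch height and force.

```bash
python3 -m crank '[[255,0.04,0.3,0.2,0,0,0],[255,0.03,0.4,0.1,0,0,-0.03],[255,0.03,0.8,0.05,0,0,-0.08]]'
python3 -c "
from geo import *
goal(-60,28.5)"
```

```text
clock: 5.15
eef_pos: [0.5071, 0.1142, 0.0296]
tool_rot: [-3.137, 0.131, -0.001]
ft_force: [0.3, -0.1, -0.3]
opening: -0.001
t 5.15 pos [507.1 114.2  29.6] arc deg -64.62 rad 104.91 yawerr -0.42 tilt [0.0006 0.0019] F [ 0.26 -0.13 -0.33] open -0.001 q7 -1.67
shift cm [0.03 0.85 0.11] turn [-0.002 -0.001 -0.088]
```

```bash
python3 -m crank '[[255,0.03,0.6,0.07,0,0,-0.06],[255,0.03,0.6,0.03,0,0,-0.06],[255,0.03,0.6,0,0,0,-0.06]]'
python3 -c "
from geo import *
goal(-48,28.3)"
```

```text
clock: 5.52
eef_pos: [0.5079, 0.0955, 0.0293]
tool_rot: [-3.134, -0.167, -0.003]
ft_force: [-0.6, 1.0, 0.6]
opening: -0.002
t 5.53 pos [507.9  95.5  29.3] arc deg -54.34 rad 104.30 yawerr 0.18 tilt [0.002  0.0034] F [-0.59  1.    0.56] open -0.002 q7 -1.46
shift cm [-0.01  1.16  0.1 ] turn [-0.003 -0.002 -0.107]
```

```bash
python3 -m crank '[[255,0.02,0.6,0.06,0,0,-0.06],[255,0.02,0.6,0.06,0,0,-0.06],[255,0.02,0.6,0.04,0,0,-0.06]]'
python3 -c "
from geo import *
goal(-40,28.3)
im=r.get_image('scene');cv2.imwrite('pics/a2.png',cv2.resize(im[150:350,200:460,::-1],None,fx=3,fy=3))"
```

```text
clock: 5.9
eef_pos: [0.5121, 0.0767, 0.0286]
tool_rot: [-3.103, -0.463, -0.007]
ft_force: [1.1, 0.8, -0.0]
opening: 0.001
t 5.90 pos [512.1  76.7  28.6] arc deg -43.73 rad 103.83 yawerr 0.44 tilt [0.0037 0.0044] F [ 1.09  0.76 -0.01] open 0.001 q7 -1.25
shift cm [-0.1   0.68  0.03] turn [-0.003 -0.005 -0.057]
```

View pics/a2.png

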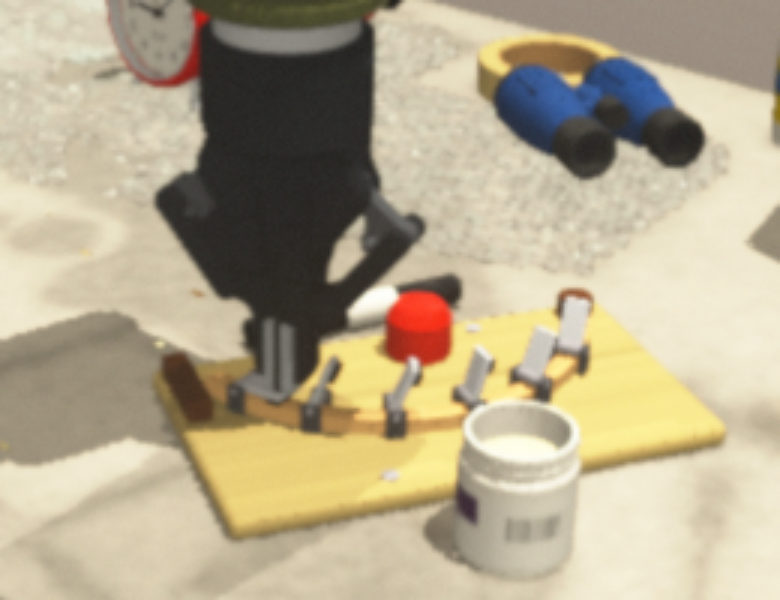

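Tab 1 is folded under the fingertips at around (262,388), and tab 2 at (325,380) is next. Forces are about 1 N, so I'll continue.

```bash
python3 -m crank '[[255,-0.01,0.6,0.06,-0.001,-0.002,-0.06],[255,-0.01,0.6,0.05,-0.001,-0.002,-0.06],[255,-0.01,0.6,0.05,-0.001,-0.002,-0.06]]'
python3 -c "
from geo import *
goal(-30,28.2)"
```

```text
clock: 6.32
eef_pos: [0.5186, 0.0601, 0.028]
tool_rot: [-3.048, -0.753, -0.001]
ft_force: [-1.7, 2.2, 4.4]
opening: -0.0
t 6.33 pos [518.6  60.1  28. ] arc deg -33.88 rad 103.91 yawerr 1.38 tilt [0.0002 0.0018] F [-1.68  2.24  4.35] open -0.000 q7 -1.04
shift cm [-0.1   0.71 -0.02] turn [-0.001 -0.001 -0.044]
```

```bash
python3 -m crank '[[255,-0.01,0.6,0.02,0,-0.001,-0.05],[255,-0.01,0.6,0.03,0,-0.001,-0.05],[255,-0.01,0.6,0.03,0,-0.001,-0.05]]'
python3 -c "
from geo import *
goal(-20,28.2)"
```

```text
clock: 6.7
eef_pos: [0.5281, 0.0443, 0.0279]
tool_rot: [-2.981, -0.988, 0.001]
ft_force: [0.3, -0.8, 0.6]
opening: -0.002
t 6.70 pos [528.1  44.3  27.9] arc deg -23.72 rad 104.05 yawerr 0.11 tilt [-0.001   0.0011] F [ 0.32 -0.84  0.61] open -0.002 q7 -0.87
shift cm [-0.07  0.68 -0.03] turn [-0.002  0.    -0.063]
```

```bash
python3 -m crank '[[255,-0.01,0.6,0.01,0,0,-0.06],[255,-0.01,0.6,0.02,0,0,-0.06],[255,-0.01,0.6,0.02,0,0,-0.06]]'
python3 -c "
from geo import *
goal(-10,28.2)"
```

```text
clock: 7.08
eef_pos: [0.5392, 0.031, 0.0281]
tool_rot: [-2.874, -1.259, 0.0]
ft_force: [-0.5, 1.9, 2.3]
opening: -0.003
t 7.08 pos [539.2  31.   28.1] arc deg -14.16 rad 104.51 yawerr 1.22 tilt [-0.0017  0.0031] F [-0.52  1.88  2.34] open -0.003 q7 -0.66
shift cm [-0.04  0.76 -0.01] turn [-0.003 -0.001 -0.051]
```

```bash
python3 -m crank '[[255,0,0.6,0.01,-0.001,0,-0.05],[255,0,0.6,0.02,-0.001,0,-0.06],[255,0,0.6,0.02,-0.001,0,-0.06]]'
python3 -c "
from geo import *
goal(0,28.2)
im=r.get_image('scene');cv2.imwrite('pics/a3.png',cv2.resize(im[150:350,200:460,::-1],None,fx=3,fy=3))"
```

```text
clock: 7.45
eef_pos: [0.5535, 0.019, 0.0282]
tool_rot: [-2.755, -1.507, -0.003]
ft_force: [-1.0, 0.4, 1.4]
opening: 0.006
t 7.45 pos [553.5  19.   28.2] arc deg -3.94 rad 104.83 yawerr 1.04 tilt [0.0015 0.0017] F [-1.    0.36  1.42] open 0.006 q7 -0.48
shift cm [-0.    0.72  0.  ] turn [ 0.    -0.002 -0.051]
```

View pics/a3.png

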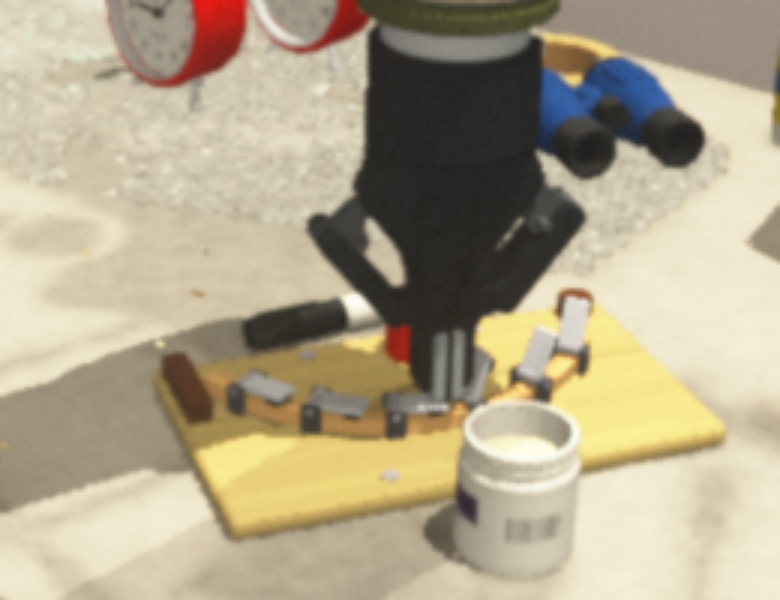

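Tabs 1 to 3 lie flat at around (263,388), (338,403) and (415,403). The fingers are at tab 3's end, and the plate, cap, jar and marker haven't moved.

```bash
python3 -m crank '[[255,0.01,0.6,0.02,0,-0.001,-0.05],[255,0.01,0.6,0.02,0,0,-0.06],[255,0.01,0.6,0.02,0,0,-0.06]]'
python3 -c "
from geo import *
goal(10,28.1)"
```

```text
clock: 7.88
eef_pos: [0.5684, 0.0106, 0.028]
tool_rot: [-2.612, -1.741, 0.0]
ft_force: [-3.5, 1.8, 4.5]
opening: 0.003
t 7.88 pos [568.4  10.6  28. ] arc deg 5.39 rad 104.95 yawerr 1.71 tilt [-0.0014  0.0021] F [-3.47  1.77  4.49] open 0.003 q7 -0.30
shift cm [ 0.    0.84 -0.01] turn [-0.002 -0.001 -0.051]
```

```bash
python3 -m crank '[[255,0.01,0.6,0.01,-0.001,0,-0.05],[255,0.01,0.6,0.02,0,0,-0.05],[255,0.01,0.6,0.02,0,0,-0.05]]'
python3 -c "
from geo import *
goal(20,28.1)"
```

```text
clock: 8.25
eef_pos: [0.5853, 0.0049, 0.0279]
tool_rot: [-2.473, -1.934, -0.001]
ft_force: [-0.4, 0.6, 0.4]
opening: -0.006
t 8.25 pos [585.3   4.9  27.9] arc deg 15.16 rad 104.72 yawerr 0.62 tilt [-0.0007  0.0022] F [-0.4   0.59  0.43] open -0.006 q7 -0.14
shift cm [-0.    0.89 -0.02] turn [-0.001 -0.002 -0.074]
```

```bash
python3 -m crank '[[255,0.01,0.6,0.01,0,-0.001,-0.06],[255,0.01,0.6,0.02,0,0,-0.06],[255,0.01,0.6,0.02,0,0,-0.06]]'
python3 -c "
from geo import *
goal(30,28.1)"
```

```text
clock: 8.62
eef_pos: [0.6015, 0.0018, 0.0279]
tool_rot: [-2.285, -2.149, 0.003]
ft_force: [-7.7, 0.6, 9.2]
opening: -0.002
t 8.62 pos [601.5   1.8  27.9] arc deg 24.15 rad 104.94 yawerr 2.06 tilt [-0.0047  0.0017] F [-7.74  0.65  9.22] open -0.002 q7 0.03
shift cm [ 0.01  1.07 -0.02] turn [-0.005 -0.002 -0.066]
```

The force rose to 9 N here, so I'll ride about 0.5 mm higher.

```bash
python3 -m crank '[[255,0.01,0.5,-0.06,-0.002,-0.001,-0.05],[255,0.01,0.6,0,-0.001,0,-0.05]]'
python3 -c "
from geo import *
goal(30,28.4)
im=r.get_image('scene');cv2.imwrite('pics/a4.png',cv2.resize(im[150:350,200:460,::-1],None,fx=3,fy=3))"
```

```text
clock: 8.88
eef_pos: [0.6124, 0.0015, 0.0288]
tool_rot: [-2.176, -2.263, 0.001]
ft_force: [0.3, -0.6, 0.4]
opening: 0.001
t 8.88 pos [612.4   1.5  28.8] arc deg 30.11 rad 104.81 yawerr 1.88 tilt [-0.0019  0.0006] F [ 0.3  -0.56  0.37] open 0.001 q7 0.12
shift cm [-0.02 -0.02  0.04] turn [-0.002 -0.001  0.035]
```

View pics/a4.png

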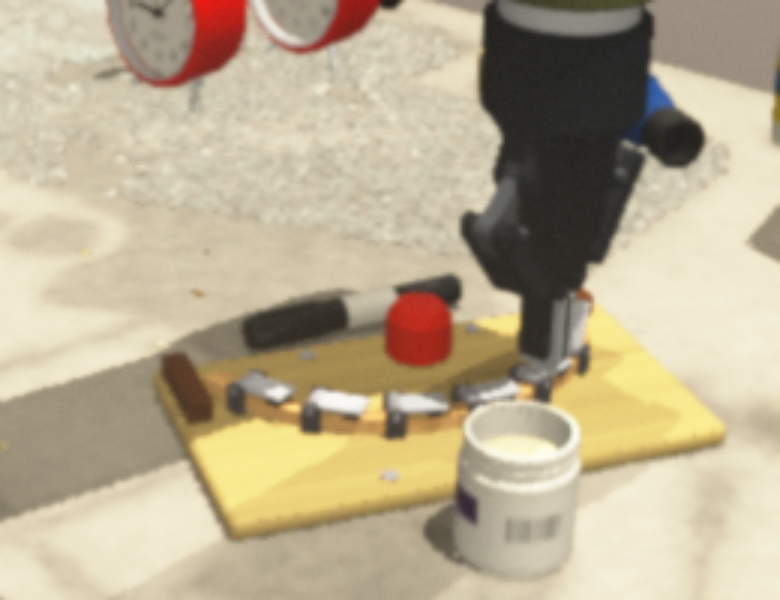

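Tabs 1 to 4 are flat, tab 5 is under the fingertips at around (540,370), and tab 6 is ahead. The plate has not moved: its corner is still at (235,535).

```bash
python3 -m crank '[[255,0,0.5,0.04,-0.001,0,-0.03],[255,0,0.5,0.02,-0.001,0,-0.04],[255,0,0.5,0.02,0,0,-0.05]]'
python3 -c "
from geo import *
goal(45,28.2)"
```

```text
clock: 9.3
eef_pos: [0.6283, 0.0026, 0.028]
tool_rot: [2.03, 2.397, 0.001]
ft_force: [-0.6, -0.3, -1.0]
opening: -0.002
t 9.30 pos [628.3   2.6  28. ] arc deg 38.81 rad 105.03 yawerr 0.40 tilt [0.0005 0.0004] F [-0.56 -0.29 -0.98] open -0.002 q7 0.23
shift cm [ 0.06  1.13 -0.02] turn [ 0.001 -0.    -0.101]
```

```bash
python3 -m crank '[[255,0.02,0.5,0,0,0,-0.05],[255,0.02,0.5,0.01,0,0,-0.05],[255,0.02,0.5,0.01,0,0,-0.05]]'
python3 -c "
from geo import *
goal(57,28.2)"
```

```text
clock: 9.68
eef_pos: [0.6417, 0.0052, 0.0281]
tool_rot: [-1.836, -2.547, 0.004]
ft_force: [-0.8, -0.4, 2.3]
opening: -0.002
t 9.68 pos [641.7   5.2  28.1] arc deg 46.29 rad 105.46 yawerr 1.86 tilt [-0.0034 -0.0007] F [-0.83 -0.38  2.25] open -0.002 q7 0.37
shift cm [ 0.16  1.96 -0.01] turn [-0.003 -0.001 -0.154]
```

```bash
python3 -m crank '[[255,0.03,0.5,0.01,-0.001,0,-0.04],[255,0.03,0.5,0.01,-0.001,0,-0.04],[255,0.03,0.5,0.01,-0.001,0,-0.05]]'
python3 -c "
from geo import *
goal(70,28.2)"
```

```text
clock: 10.05
eef_pos: [0.6564, 0.0118, 0.0276]
tool_rot: [-1.658, -2.668, -0.001]
ft_force: [0.4, -0.2, -0.2]
opening: -0.003
t 10.05 pos [656.4  11.8  27.6] arc deg 55.06 rad 104.51 yawerr 0.96 tilt [-0.0003  0.0006] F [ 0.44 -0.15 -0.22] open -0.003 q7 0.48
shift cm [ 0.26  2.71 -0.06] turn [ 0.    -0.001 -0.244]
```

Next I'll run on to the peg.

```bash
python3 -m crank '[[255,0.02,0.6,-0.03,0,0,-0.06],[255,0.02,0.6,-0.02,0,0,-0.06],[255,0.02,0.6,0,0,0,-0.06],[255,0.02,0.6,0,0,0,-0.06],[255,0.02,0.5,0,0,0,-0.05]]'
python3 -c "
from geo import *
goal(76.5,28.5)"
```

```text
clock: 10.68
eef_pos: [0.6816, 0.0301, 0.027]
tool_rot: [-1.232, -2.889, -0.001]
ft_force: [-0.4, 0.7, -0.2]
opening: 0.001
t 10.68 pos [681.6  30.1  27. ] arc deg 72.31 rad 103.40 yawerr 1.25 tilt [-0.0003  0.0012] F [-0.36  0.68 -0.25] open 0.001 q7 0.73
shift cm [-0.15  0.77 -0.15] turn [ 0.001 -0.001 -0.051]
```

```bash
python3 -m crank '[[255,-0.05,0.4,-0.1,0,0,-0.03],[255,-0.05,0.4,-0.1,0,0,-0.03],[255,0,0,-1,0,0,0],[255,0,0,-4,0,0,0],[255,0,0,-5,0,0,0],[255,0,0,-5,0,0,0],[255,0,0,-2,0,0,0]]'
python3 -c "
from geo import *
where()
im=r.get_image('scene');cv2.imwrite('pics/a5.png',cv2.resize(im[150:350,200:460,::-1],None,fx=3,fy=3))"
```

```text
clock: 11.55
eef_pos: [0.6874, 0.0349, 0.2044]
tool_rot: [-1.14, -2.924, 0.001]
ft_force: [-0.6, -0.0, -0.5]
opening: 0.003
t 11.55 pos [687.4  34.9 204.4] arc deg 76.44 rad 104.05 yawerr 0.67 tilt [-0.0034  0.0009] F [-0.63 -0.04 -0.47] open 0.003 q7 0.77
```

View pics/a5.png

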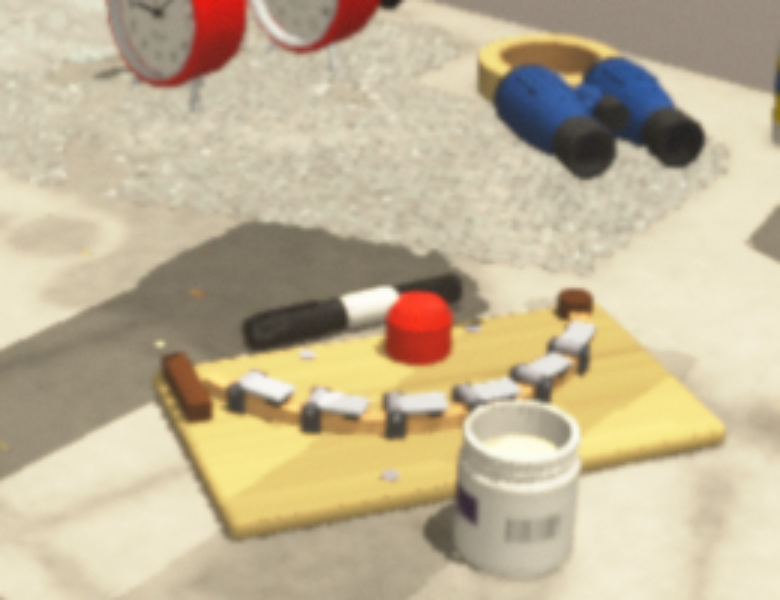

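All six tabs now look flat. I'll check how flat they are, and whether anything moved, by overlaying the expected outlines of flat tabs.

Run:
```python
from geo import *
from pose import plate
sc=r.get_image('scene')[:,:,::-1].copy(); tp=r.get_image('top')[:,:,::-1].copy()
cv2.imwrite('pics/top9.png',cv2.resize(tp[140:325,290:460],None,fx=3.2,fy=3.2)); cv2.imwrite('pics/scene9_full.png',sc)
o0=cv2.imread('pics/scene0.png')
# displacement of background/plate/cap/jar/pen patches between first & last scene pictures
for nm,(x0,x1,y0,y1) in dict(plate_lowleft=(255,310,290,330),plate_right=(390,445,255,300),bar=(248,275,260,295),jar=(345,400,280,345),cap=(322,358,243,275),pen=(278,325,240,268)).items():
    t=o0[y0:y1,x0:x1]; S=cv2.matchTemplate(sc[y0-6:y1+6,x0-6:x1+6],t,cv2.TM_CCOEFF_NORMED); _,v,_,l=cv2.minMaxLoc(S); print(nm,l[0]-6,l[1]-6,round(v,3))
K=6; im=cv2.resize(sc[250:300,265:400],None,fx=K,fy=K,interpolation=cv2.INTER_CUBIC); im2=im.copy()
for a in(-56,-36,-16,4,24,44):
    h=arc(a); w=np.radians(a)+TH; rad=np.array([np.cos(w),np.sin(w)]);tan=np.array([-rad[1],rad[0]])
    Q=[[*((h+s*6.5*rad+l*tan)/1000),z/1000] for s,l,z in((-1,0,27),(1,0,27),(1,24,27),(-1,24,27))]
    q=((proj('scene',Q)-[265,250]+.5)*K).astype(int); cv2.polylines(im2,[q.reshape(-1,1,2)],True,(0,255,0),1)
cv2.imwrite('pics/ov.png',im[:, :800]if 0 else cv2.resize(np.vstack([im,im2]),(800,592)))
```

```text
plate_lowleft 0 0 0.966
plate_right 0 0 0.911
bar 0 0 0.757
jar 0 0 0.95
cap 0 0 0.917
pen -1 0 0.823
```

View pics/ov.png

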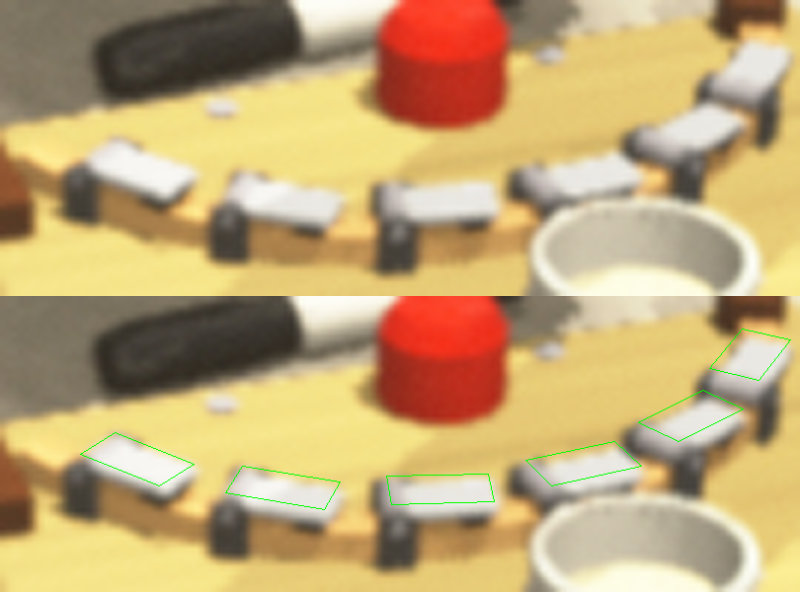

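View pics/top9.png

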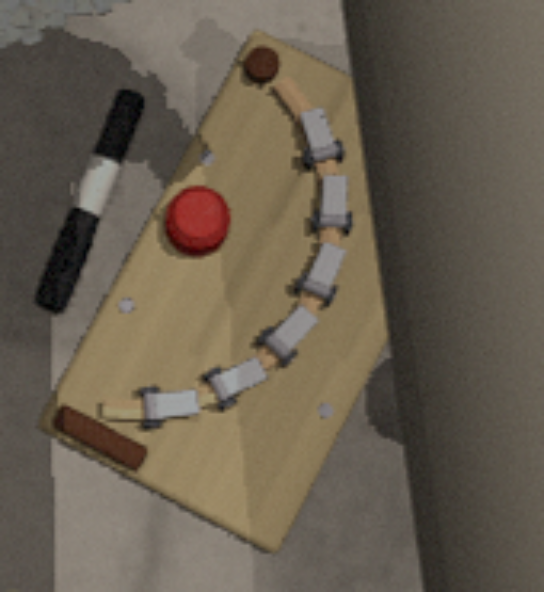

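```bash
python3 -c "
from bench import r
print(r.sign_off())"
```

```text
the job is handed in; nothing more can be done
None
```

I drew the shut fingertips once along the arc from the bar to the peg, and all six tabs now lie flat. The fingertips rode about 28–29 mm above the table, dropping to 27 mm after tab 6. I then lifted clear and handed in at about 11.7 s.

**Fold order:** the pictures during the stroke show the tabs going down from 1 to 6 in order.

**Flatness:** in the final scene picture every tab runs parallel to the outline expected for a flat tab. They sit a uniform pixel or so off it, which is within the camera calibration. A leftover tilt of a few degrees would be hard to see at this resolution.

**Force:** the readings taken after each short move were mostly under 5 N. The highest was about 9 N up and 8 N sideways at tab 5, after which I rode slightly higher. Peaks between readings were not recorded.

**Nothing moved:** matching the first and last scene pictures showed no shift for the plate, bar, jar and cap. The marker gave a 1-pixel difference on a weak match, probably from the gripper's shadow, and it is in the same place in the top view. In that final top view the arm hid the jar and part of the plate.

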